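# Swap the pots back into their own drip saucers

### The job

The three oily pots on the pine shelf are standing in one another's drip saucers: swap them round so that each stands upright in the middle of the saucer that matches it (stainless tin in the steel saucer, brown stoneware jar in the brown one, blue jar in the blue one). The empty lazy susan is the place to park a pot on the way; never stand one on the bare wood. Keep the pots upright, set them down rather than dropping them, and leave the pan lid and the food can where they are.

Things in the scene. Friction and masses are not known exactly. Their poses are not given: they have to be found in the camera images.
- tin_mid (a point): The closed tiffin-style tin: plain round stainless steel, 64 mm diameter, 74 mm high, 0.18 to 0.33 kg, flat bottom. A clip latch with a brass wire stands up to 9 mm out of its side at -x of its own frame (between 40 and 76 mm above its foot) and a small hinge knuckle 6 mm out at +x, so grip it across its own y axis. Point: on its axis, half-way up (37 mm above its foot); z up.
- brown_jar_mid (a point): The brown glazed stoneware jar with a wooden lid and small wooden knob (the lid stays on): round, 62 mm diameter from its foot to 68 mm up, then a shoulder and the lid; 102 mm high to the top of the knob, 0.27 to 0.49 kg, flat bottom. Point: on its axis, half-way up (51 mm above its foot); z up.
- blue_jar_mid (a point): The blue glazed jar with two white bands and a cork stopper (it stays in): round, 60 mm diameter from its foot to 66 mm up, then a shoulder and the cork; 92 mm high in all, 0.24 to 0.43 kg, flat bottom. Point: on its axis, half-way up (46 mm above its foot); z up.
- steel_saucer: The tin's drip saucer, stainless steel, fixed to the shelf. 116 mm across the rim, 10 mm high; flat floor 4 mm above the origin and about 90 mm across, inside a sloping lip. Wide enough that its coloured rim shows all round whatever stands in it. Origin: centre of its underside, on the plank's top; z up.
- brown_saucer: The brown jar's drip saucer, brown glazed stoneware, fixed to the shelf. 116 mm across the rim, 10 mm high; flat floor 4 mm above the origin and about 90 mm across, inside a sloping lip. Wide enough that its coloured rim shows all round whatever stands in it. Origin: centre of its underside, on the plank's top; z up.
- blue_saucer: The blue jar's drip saucer, blue glazed, fixed to the shelf. 116 mm across the rim, 10 mm high; flat floor 4 mm above the origin and about 90 mm across, inside a sloping lip. Wide enough that its coloured rim shows all round whatever stands in it. Origin: centre of its underside, on the plank's top; z up.
- susan: The lazy susan insert, empty at the start: a round white plastic tray, 200 mm across, turning lightly on a bearing ring that is fixed to the shelf. Its flat floor, about 180 mm across, is 13 mm above the origin, its rim 26 mm. Origin: on its axis, at the underside, on the plank's top.
- plank: The shelf: a varnished pine plank, 520 mm deep (x) by 1260 mm long (y), its top 36 mm above the origin (36 mm above the robot's base plane). Fixed. Saucers, lazy susan, pan lid and can all stand on it. Origin: under its centre.
- pan_lid: Bystander: small silver-grey aluminium pan lid with a black knob, 144 mm across, 39 mm high, lying loose at the back of the shelf. Origin: centre of its underside.
- food_can: Bystander: closed food can with a green and yellow wrapper, 75 mm diameter, 108 mm high, standing loose at the back of the shelf. Origin: centre of its underside.
Mind the look-alikes: they are no part of the job. Leave any red look-alike of the part that bears tin_mid alone.

How it is judged:
On the way:
1. a pot is parked on the lazy susan (((contact force between tin and susan above 0.5 N and contact force between tin and the fingers below 0.1 N and linear speed of tin below 0.03 m/s) or (contact force between brown_jar and susan above 0.5 N and contact force between brown_jar and the fingers below 0.1 N and linear speed of brown_jar below 0.03 m/s) or (contact force between blue_jar and susan above 0.5 N and contact force between blue_jar and the fingers below 0.1 N and linear speed of blue_jar below 0.03 m/s))), for 0.2 s.
At the end, for the whole second after the job is handed in: Each pot stands in its own saucer, its axis within 15 mm of the saucer's centre, its foot flat on the saucer's floor (height within 3 mm, tilt under 0.06 rad), released and at rest; the pan lid and the food can are within 15 mm of where they were (horizontal distance between tin_mid and steel_saucer below 0.015 m and z of tin_mid in the frame of steel_saucer between 0.038 and 0.044 m and angle between each of tin_mid, brown_jar_mid, blue_jar_mid's own z axis and vertical below 0.06 rad and linear speed of each of tin, brown_jar, blue_jar below 0.01 m/s and horizontal distance between brown_jar_mid and brown_saucer below 0.015 m and z of brown_jar_mid in the frame of brown_saucer between 0.052 and 0.058 m and horizontal distance between blue_jar_mid and blue_saucer below 0.015 m and z of blue_jar_mid in the frame of blue_saucer between 0.047 and 0.053 m and distance of each of pan_lid, food_can from where it was at the start of the episode below 0.015 m); the robot touches nothing.
It fails at once if a pot is stood or dragged on the bare wood of the shelf (contact force between any of tin, brown_jar, blue_jar and plank above 0.3 N).
It fails at once if a pot falls free of the fingers (a drop of about 2 cm or more) ((linear speed of tin above 0.6 m/s and contact force between tin and the fingers below 0.05 N) or (linear speed of brown_jar above 0.6 m/s and contact force between brown_jar and the fingers below 0.05 N) or (linear speed of blue_jar above 0.6 m/s and contact force between blue_jar and the fingers below 0.05 N)).
It fails at once if a pot is tipped more than about 30 degrees (angle between any of tin_mid, brown_jar_mid, blue_jar_mid's own z axis and vertical above 0.5 rad).
It fails at once if the pan lid or the food can is shifted by more than 15 mm (distance of any of pan_lid, food_can from where it was at the start of the episode above 0.015 m).
It also fails if it takes over 112 s, if anything falls off the work surface, if the arm or the gripper's body presses on something with over 40 N, if the wrist force passes 120 N, or if a joint passes its speed limit or range.

### The arm

A 6-joint arm with a two-finger parallel gripper is mounted at the origin on the work surface. World frame = base frame: x ahead of the robot, y to its left, z up, the work surface at z = 0. Lengths are in m, angles in rad, forces in N, time in s.
With the tool pointing down it reaches from about 0.375 to 0.75 m from the base axis. Payload 9 kg.
Tool frame: the origin (TCP) lies on the centre line of the jaws, within the pads' length; the fingertips stand 22 mm ahead of it and the grasp point (between the pads) lies 3 mm ahead of it (arm.tips_ahead is the distance from the TCP to the fingertips, in m); z points along the fingers, y is the line along which they close (so a half turn about z gives the same grasp; the last joint's range is limited). The gripper opens to 85 mm and grips with 20 to 120 N. Pads are 22 mm wide; open, the fingers measure 114 mm over their backs; the gripper's body (76 mm by 85 mm) begins 54 mm behind the grasp point. The pads swing forward as they close: fully open they stand 13 mm farther back than shut.
Start: joints at [1.066, 0.104, 0.097, 1.564, 0, 1.353], TCP at [0.17, 0.576, 0.253] pointing down, gripper open.
Joint ranges: [-2.99, 2.99], [-0.84, 1.86], [-1.1, 1.16], [-1.84, 2.11], [-1.51, 1.56], [-3.14, 3.14]. Speed limits (rad/s): [2.22, 2.22, 2.57, 3.14, 3.14, 3.14].

### API

Orientations are given as a 3x3 rotation matrix whose columns are the frame's x, y, z axes.
In Python, from rig import arm, vision gives the robot as it stands.
- The arm moves only by the tool apply_moves, never from a script. Its argument "targets" is one flat list of numbers, 7 for each row, row after row: the closure, from -1 (fully open) to 1 (shut), then the shift along the tool's x, y, z in m, then the turn, a rotation vector about the tool's x, y, z in units of 8 degrees (1.0 is 8 degrees). A call has exactly 8 rows; each row is the pose to reach, as a shift and turn from the pose commanded when the call began, along the tool's axes at that moment; what a row does not reach only later rows make up. A row lasts 1/8 s, in which the tool goes at most 62.5 mm and 10.7 degrees, less where a joint would pass 70% of its speed; a pose out of reach is approached as far as the arm can. A call with a gripper value outside its range is refused whole. The fingers move at their own pace and stop on an object; "grip_force" is the grip in N (left out, the last holds). Time passes only in rows, so rows that repeat a pose let the fingers close, or fill a call up. It gives the time, the measured TCP pose, the force, the opening and the grip force at its end, in the units of the state.
- arm.read_state(): the state, without advancing time (a new reading comes with each control period).
- vision.grab_frame(name): name is "scene" or "side" or "wrist"; returns (picture, depth): 400x640x3 uint8, red, green, blue; 400x640 float32, m along the optical axis (not along the pixel's ray), 0 where there is no reading.
- vision.calibration(name): a dict with "vfov" (degrees; the focal length in pixels is half the picture's height over the tangent of half this angle, whatever the lens; pixels are square), "cx", "cy" (the principal point, pixels), "R" (3x3) and "t" (3): a world point X has camera coordinates R X + t; the wrist camera has in their place "hand_eye" (4x4, takes a point from camera to tool coordinates, whose origin is the TCP and whose axes are the flange's). Camera axes: x right, y down, z forward; pixel columns grow to the right and rows downward; lengths in m; the calibration is good to about 2 mm. A picture is of the moment at which its call begins: read the wrist's pose just before it. calibration takes no time and is no camera call.
- arm.finish_job(): hands the job in; it is judged then, once.
Trained networks look in the newest picture that a camera, given by its name, has taken for a name from the list of things; names that differ only in an ending like _2 or _b are one class to them, and where a whole thing is asked for, a point or a joint stands for the part that bears it (a point fixed in the world has none). Each returns a list of dicts, best first, with "score" (0 to 1); they miss things now and then, are a little off and sometimes report something else, mostly with a low value. They report only what shows in the picture. A call takes as long as a camera call. They do not tell look-alikes from the thing itself.
- vision.boxes_of(label, camera): "at" ([column, row] in pixels, amid what is visible of it).
- vision.silhouettes(label, camera): "pixels" (400x640 bool, what is visible of it) and "at" ([column, row] in pixels, amid what is visible of it).
The state is a dict: "time_s": time; "joints": joint angles; "dq": joint speeds; "tau": joint torques, N m; "tcp_pos": TCP position; "eef_rot": TCP orientation; "force": force on the tool from outside, world axes, zero at the start; "torque": the same for the moment, N m; "gripper_width": finger opening in m; "finger_force": force on a finger pad.
Only numpy, scipy, OpenCV 4.12 (cv2) and the standard library are available. Lean on these libraries where they do the work, as an engineer would, in place of code of your own. Each camera call takes 0.05 s, during which the arm holds its last target. There are 200 camera calls.

## Working session

There is one attempt and no reset: what is moved stays moved. The work goes in short steps, Python scripts to look and compute and a tool call to move; the robot and the scene stay as the last step left them, time stands still between calls to the robot, and variables do not carry over. Pictures are saved under pics/ and viewed, at most 14 in all, crops included, and the job is handed in when it is done.

Besides the shell and the picture viewer there is one more tool, called after ">>>" as a command line: name --argument value ..., lists and objects as JSON in quotes. apply_moves: Moves the arm, as the interface text tells. Its arguments: {"type":"object","properties":{"targets":{"type":"array"},"grip_force":{"type":"number"}},"required":["targets"]}

```bash
ls; mkdir -p pics; cat > h.py <<'E'
import numpy as np, cv2
from rig import arm, vision
def snap(n,f=None):
    s=arm.read_state(); im,d=vision.grab_frame(n)
    if f: cv2.imwrite('pics/'+f,im[:,:,::-1])
    return s,im,d
def world(n,s,d,mask):
    c=vision.calibration(n); f=200/np.tan(np.radians(c['vfov'])/2)
    v,u=np.nonzero(mask&(d>0)); z=d[v,u]
    P=np.c_[(u-c['cx'])/f*z,(v-c['cy'])/f*z,z]
    if 'R' in c: return (P-np.array(c['t']))@np.array(c['R'])
    H=np.array(c['hand_eye']); P=P@H[:3,:3].T+H[:3,3]
    return P@np.array(s['eef_rot']).T+np.array(s['tcp_pos'])
E
python3 - <<'E'
from h import *
for n in ['scene','side','wrist']:
    s,im,d=snap(n,n+'0.png')
    c=vision.calibration(n); print(n,c)
    for l in ['tin_mid','brown_jar_mid','blue_jar_mid','steel_saucer','brown_saucer','blue_saucer','susan','pan_lid','food_can']:
        for r in vision.silhouettes(l,n)[:3]:
            P=world(n,s,d,r['pixels'])
            if len(P)==0: continue
            print(l,round(r['score'],2),np.round(r['at']),len(P),np.round(np.percentile(P,[2,50,98],axis=0),3).tolist())
print(arm.read_state())
E
```

```text
pics
scene {'vfov': 53.546638525157505, 'cx': 323.8059775109174, 'cy': 195.43787838359543, 'R': array([[-0.22155627,  0.97514704,  0.00103877],
       [ 0.65341823,  0.1492491 , -0.74213834],
       [-0.72384904, -0.16374665, -0.67024593]]), 't': array([ 0.09267236, -0.27167416,  1.37584538])}
tin_mid 0.84 [461. 164.] 732 [[0.221, 0.325, 0.001], [0.271, 0.353, 0.056], [0.281, 0.385, 0.074]]
tin_mid 0.74 [455. 232.] 1203 [[0.518, 0.294, 0.039], [0.566, 0.322, 0.102], [0.579, 0.353, 0.115]]
brown_jar_mid 0.61 [360. 191.] 1008 [[0.399, 0.058, 0.035], [0.487, 0.101, 0.099], [0.497, 0.128, 0.14]]
brown_jar_mid 0.59 [454. 230.] 1177 [[0.517, 0.295, 0.041], [0.567, 0.323, 0.104], [0.579, 0.354, 0.115]]
blue_jar_mid 0.69 [276. 181.] 915 [[0.412, -0.15, 0.035], [0.5, -0.09, 0.098], [0.512, -0.067, 0.132]]
steel_saucer 0.78 [278. 205.] 503 [[0.435, -0.152, 0.037], [0.492, -0.087, 0.04], [0.532, -0.045, 0.045]]
brown_saucer 0.6 [443. 244.] 788 [[0.499, 0.27, 0.034], [0.56, 0.31, 0.04], [0.596, 0.38, 0.047]]
brown_saucer 0.17 [279. 204.] 498 [[0.432, -0.152, 0.037], [0.491, -0.088, 0.04], [0.531
[... 2394 characters left out ...]
9548e+00,
       -4.50220103e-06,  1.35306232e+00]), 'dq': array([-0.00057157, -0.00030973, -0.00102637, -0.00228025,  0.00011733,
       -0.00013131]), 'tau': array([ 2.52519376e-04, -5.56748772e+01,  5.03764701e+01,  6.22466705e-04,
       -3.21406178e-04,  9.08090925e-06]), 'tcp_pos': array([0.16972921, 0.57551962, 0.25332876]), 'eef_rot': array([[-9.59166701e-01,  2.82841364e-01,  5.07297984e-05],
       [ 2.82841367e-01,  9.59166698e-01,  8.25631634e-05],
       [-2.53060555e-05,  9.35403226e-05, -9.99999995e-01]]), 'force': array([-0.10488413,  0.09752844,  0.30700997]), 'torque': array([-0.02300393, -0.06423697,  0.0071711 ]), 'finger_force': 0.0, 'gripper_width': 0.08569237998050788}
```

View pics/scene0.png

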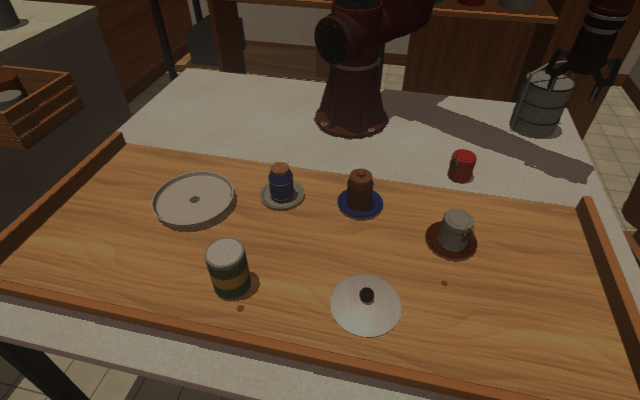

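View pics/side0.png

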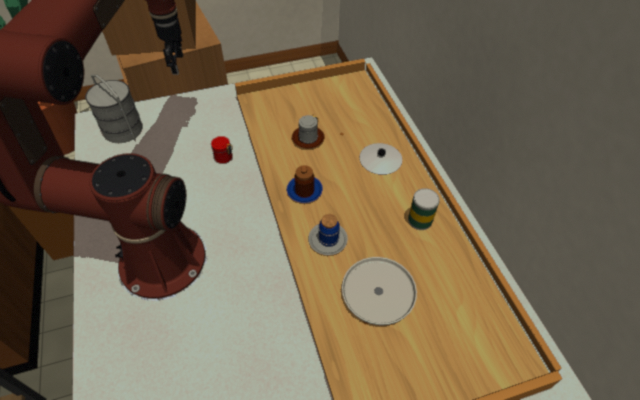

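The scene picture shows the blue jar in the steel saucer (281,185), the brown jar in the blue saucer (360,190) and the tin in the brown saucer (456,232). The susan is empty, and the red tin at (462,165) is the look-alike. Next I'll fit centres and find the tin's yaw.

```bash
cat >> h.py <<'E'
from scipy.optimize import least_squares
def circ(P,r=None):
    x0=np.r_[np.median(P[:,:2],0),r or .05]
    f=lambda q: np.hypot(P[:,0]-q[0],P[:,1]-q[1])-(r or q[2])
    return least_squares(f,x0,loss='soft_l1',f_scale=.002).x
E
python3 - <<'E'
from h import *
F={n:snap(n) for n in ['scene','side']}
def pts(l,near=None,lo=0,hi=1):
    out=[]
    for n in F:
        s,im,d=F[n]
        for r in vision.silhouettes(l,n):
            P=world(n,s,d,r['pixels'])
            if len(P) and r['score']>.5 and np.hypot(*(np.median(P,0)[:2]-near))<.06:
                out.append(P[(P[:,2]>lo)&(P[:,2]<hi)]);break
    return out
for l,near,r,z in [('tin_mid',(.55,.32),.032,(.05,.105)),('brown_jar_mid',(.46,.1),.031,(.05,.1)),('blue_jar_mid',(.475,-.1),.03,(.05,.1))]:
    o=pts(l,np.array(near),*z); start=[circ(p+[0,0,0],r) for p in o]
    A=np.vstack(o); q=circ(A,r); print(l,[np.round(s[:2],4) for s in start],np.round(q[:2],4))
for l,near in [('steel_saucer',(.475,-.1)),('brown_saucer',(.55,.32)),('blue_saucer',(.46,.1))]:
    o=pts(l,np.array(near),.042,.055)
    print(l,[(np.round(circ(p,.056)[:2],4),len(p)) for p in o],np.round(circ(np.vstack(o),.056)[:2],4))
o=pts('susan',np.array((.554,-.304)),.054,.07); print('susan',[np.round(circ(p,.098),4) for p in o])
a=F['scene'][1][195:265,420:490]; b=F['side'][1][105:155,283:333]
cv2.imwrite('pics/tin.png',np.hstack([cv2.resize(a,(400,400),interpolation=3),cv2.resize(b,(400,400),interpolation=3)])[:,:,::-1])
E
```

```text
tin_mid [array([0.5447, 0.3265]), array([0.5413, 0.3261])] [0.5441 0.3261]
brown_jar_mid [array([0.4646, 0.099 ]), array([0.4627, 0.0993])] [0.4643 0.0991]
blue_jar_mid [array([ 0.4805, -0.0968]), array([ 0.4785, -0.0966])] [ 0.4801 -0.0968]
steel_saucer [(array([ 0.4765, -0.0984]), 123), (array([ 0.4761, -0.0952]), 235)] [ 0.4762 -0.0969]
brown_saucer [(array([0.5415, 0.3236]), 278), (array([0.5418, 0.327 ]), 95)] [0.5413 0.324 ]
blue_saucer [(array([0.4651, 0.1022]), 187), (array([0.4634, 0.1046]), 165)] [0.4641 0.103 ]
susan [array([ 0.5554, -0.3019,  0.098 ]), array([ 0.5507, -0.3046,  0.098 ])]
```

View pics/tin.png

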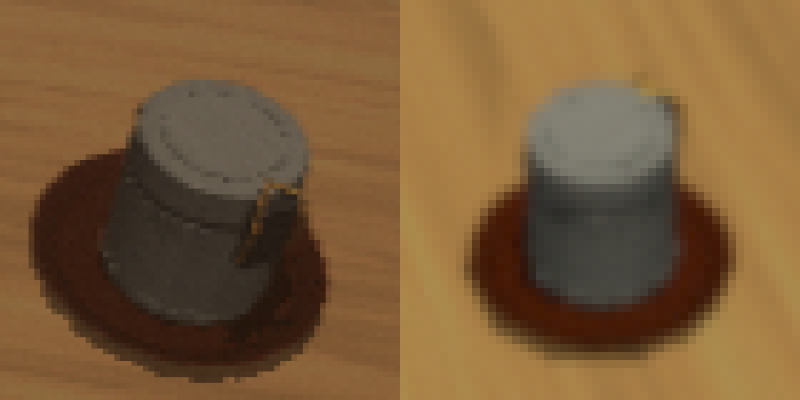

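```bash
python3 - <<'E'
from h import *
for n,p,z in [('scene',(469.4,227.4),.114),('scene',(467.5,233),.1),('side',(313.6,115.5),.114),('side',(316.7,118.7),.110)]:
    c=vision.calibration(n); f=200/np.tan(np.radians(c['vfov'])/2); R=np.array(c['R'])
    o=-R.T@c['t']; dd=R.T@[(p[0]-c['cx'])/f,(p[1]-c['cy'])/f,1]
    X=o+dd*(z-o[2])/dd[2]; v=X[:2]-[.544,.326]; print(n,X,np.hypot(*v),np.degrees(np.arctan2(v[1],v[0])))
E
```

```text
scene [0.56853758 0.34704986 0.114     ] 0.03232938871884951 40.62504661268746
scene [0.57179482 0.34637274 0.1       ] 0.0344615840659341 36.2402629673711
side [0.56841878 0.34417847 0.114     ] 0.030442297102283612 36.66570652465577
side [0.57503108 0.33002295 0.11      ] 0.03129076696844799 7.38677675548248
```

>>> apply_moves --targets '[-1,-0.05,-0.034,0,0,0,-0.25,-1,-0.1,-0.068,0,0,0,-0.5,-1,-0.15,-0.102,0,0,0,-0.75,-1,-0.2,-0.137,0,0,0,-1,-1,-0.25,-0.17,0,0,0,-1.25,-1,-0.3,-0.205,0,0,0,-1.5,-1,-0.35,-0.239,0,0,0,-1.8,-1,-0.404,-0.273,0,0,0,-2.05]' --grip_force 80

```text
time_s: 3.3
tcp_pos: [0.4802, 0.1987, 0.2536]
eef_rot: [[-1.0, -0.001, 0.001], [-0.001, 1.0, 0.0], [-0.001, 0.0, -1.0]]
force: [-0.2, 0.1, -0.6]
gripper_width: 0.0855
finger_force: 0.0
```

>>> apply_moves --targets '[-1,0,-0.06,0,0,0,0,-1,0,-0.12,0,0,0,0,-1,0,-0.18,0,0,0,0,-1,0,-0.24,0,0,0,0,-1,0,-0.296,0,0,0,0,-1,0,-0.296,0.04,0,0,0,-1,0,-0.296,0.08,0,0,0,-1,0,-0.296,0.12,0,0,0]'

```text
time_s: 4.3
tcp_pos: [0.4789, -0.0959, 0.1322]
eef_rot: [[-1.0, 0.001, 0.001], [0.001, 1.0, -0.0], [-0.001, -0.0, -1.0]]
force: [1.0, 0.0, 0.2]
gripper_width: 0.0852
finger_force: 0.0
```

>>> apply_moves --targets '[-1,0,0,0.015,0,0,0,-1,0,0,0.03,0,0,0,-1,0,0,0.045,0,0,0,0.9,0,0,0.045,0,0,0,0.9,0,0,0.045,0,0,0,0.9,0,0,0.045,0,0,0,0.9,0,0,0.045,0,0,0,0.9,0,0,0.045,0,0,0]'

```text
time_s: 5.3
tcp_pos: [0.4796, -0.0959, 0.0893]
eef_rot: [[-1.0, 0.001, 0.002], [0.001, 1.0, -0.001], [-0.002, -0.001, -1.0]]
force: [0.3, -0.1, 6.1]
gripper_width: 0.0579
finger_force: 86.6
```

>>> apply_moves --targets '[0.9,0,0,-0.01,0,0,0,0.9,0,0,-0.03,0,0,0,0.9,0,0,-0.05,0,0,0,0.9,0,0,-0.07,0,0,0,0.9,-0.007,-0.02,-0.07,0,0,0,0.9,-0.018,-0.05,-0.07,0,0,0,0.9,-0.03,-0.085,-0.07,0,0,0,0.9,-0.042,-0.12,-0.07,0,0,0]'

```text
time_s: 6.3
tcp_pos: [0.521, -0.2175, 0.1575]
eef_rot: [[-1.0, 0.001, -0.001], [0.001, 1.0, 0.0], [0.001, 0.0, -1.0]]
force: [-0.2, -0.7, -3.1]
gripper_width: 0.0578
finger_force: 86.3
```

>>> apply_moves --targets '[0.9,-0.012,-0.035,0,0,0,0,0.9,-0.023,-0.065,0,0,0,0,0.9,-0.031,-0.087,0,0,0,0,0.9,-0.031,-0.087,0,0,0,0,0.9,-0.031,-0.087,0.02,0,0,0,0.9,-0.031,-0.087,0.04,0,0,0,0.9,-0.031,-0.087,0.05,0,0,0,0.9,-0.031,-0.087,0.055,0,0,0]'

```text
time_s: 7.3
tcp_pos: [0.5514, -0.302, 0.1021]
eef_rot: [[-1.0, 0.0, -0.001], [0.0, 1.0, 0.001], [0.001, 0.001, -1.0]]
force: [0.4, -0.6, -2.4]
gripper_width: 0.0581
finger_force: 86.5
```

>>> apply_moves --targets '[0.9,0,0,0.002,0,0,0,0.9,0,0,0.003,0,0,0,0.9,0,0,0.004,0,0,0,0.9,0,0,0.0045,0,0,0,0.9,0,0,0.0045,0,0,0,0.9,0,0,0.0045,0,0,0,0.9,0,0,0.0045,0,0,0,0.9,0,0,0.0045,0,0,0]'

```text
time_s: 8.3
tcp_pos: [0.5519, -0.3026, 0.0987]
eef_rot: [[-1.0, 0.001, -0.0], [0.001, 1.0, 0.0], [0.0, 0.0, -1.0]]
force: [0.4, 0.6, -2.9]
gripper_width: 0.0577
finger_force: 86.5
```

>>> apply_moves --targets '[0.9,0,0,0.001,0,0,0,0.9,0,0,0.001,0,0,0,0.9,0,0,0.002,0,0,0,0.9,0,0,0.002,0,0,0,-0.2,0,0,0.002,0,0,0,-0.6,0,0,0.002,0,0,0,-1,0,0,0.002,0,0,0,-1,0,0,0.002,0,0,0]'

```text
time_s: 9.3
tcp_pos: [0.5519, -0.3027, 0.0966]
eef_rot: [[-1.0, 0.001, 0.0], [0.001, 1.0, 0.0], [-0.0, 0.0, -1.0]]
force: [0.3, 0.1, -0.6]
gripper_width: 0.0853
finger_force: 0.0
```

>>> apply_moves --targets '[-1,0,0,-0.04,0,0,0,-1,0,0,-0.08,0,0,0,-1,0,0,-0.12,0,0,0,-1,0,0,-0.16,0,0,0,-1,0,0.05,-0.16,0,0,0,-1,0,0.1,-0.16,0,0,0,-1,0,0.155,-0.16,0,0,0,-1,0,0.21,-0.16,0,0,0]'

```text
time_s: 10.3
tcp_pos: [0.5518, -0.0911, 0.2568]
eef_rot: [[-1.0, 0.001, 0.0], [0.001, 1.0, 0.0], [-0.0, 0.0, -1.0]]
force: [0.9, -0.3, 0.8]
gripper_width: 0.0851
finger_force: 0.0
```

>>> apply_moves --targets '[-1,0,0.05,0,0,0,-0.6,-1,0,0.1,0,0,0,-1.2,-1,0,0.16,0,0,0,-1.8,-1,0,0.22,0,0,0,-2.4,-1,0,0.28,0,0,0,-3,-1,0,0.33,0,0,0,-3.6,-1,0,0.38,0,0,0,-4.2,-1,0.008,0.419,0,0,0,-4.6]'

```text
time_s: 11.3
tcp_pos: [0.544, 0.3283, 0.2564]
eef_rot: [[-0.799, -0.601, -0.0], [-0.601, 0.799, 0.0], [0.0, 0.0, -1.0]]
force: [0.6, -0.3, 0.6]
gripper_width: 0.0855
finger_force: 0.0
```

```bash
python3 - <<'E'
from h import *
s,im,d=snap('wrist','w1.png'); print(s['tcp_pos'],s['eef_rot'].round(3).tolist())
for r in vision.silhouettes('tin_mid','wrist')[:2]:
    P=world('wrist',s,d,r['pixels']); T=P[P[:,2]>.105]; q=cv2.minEnclosingCircle(T[:,:2].astype('f')); print(r['at'],circ(P[(P[:,2]>.05)&(P[:,2]<.105)],.032),q,T[:,:2].mean(0),T[:,2].max())
E
```

```text
[0.54399224 0.32831008 0.25637772] [[-0.799, -0.601, -0.0], [-0.601, 0.799, 0.0], [0.0, 0.0, -1.0]]
[317.5, 179.7] [0.4989837  0.28540692 0.032     ] ((0.5449156165122986, 0.32935166358947754), 0.035794395953416824) [0.54112174 0.32565199] 0.11706589204977261
  return _methods._mean(a, axis=axis, dtype=dtype,
  ret = um.true_divide(
Traceback (most recent call last):
  File "h.py", line 18, in circ
    return least_squares(f,x0,loss='soft_l1',f_scale=.002).x
           ~~~~~~~~~~~~~^^^^^^^^^^^^^^^^^^^^^^^^^^^^^^^^^^
ValueError: Initial guess is outside of provided bounds
```

View pics/w1.png

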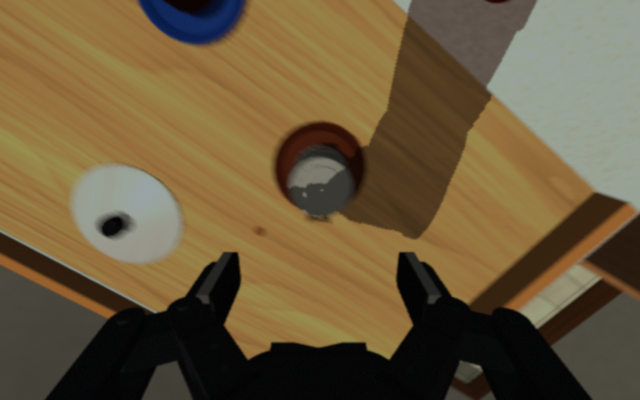

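The wrist view shows the tin at (320,183) with its latch pointing straight down the image, at (317,216). So the jaws' closing line already lies across the tin's own y axis.

>>> apply_moves --targets '[-1,0.002,-0.001,0.03,0,0,0,-1,0.002,-0.001,0.065,0,0,0,-1,0.002,-0.001,0.095,0,0,0,-1,0.002,-0.001,0.115,0,0,0,-1,0.002,-0.001,0.135,0,0,0,-1,0.002,-0.001,0.155,0,0,0,-1,0.002,-0.001,0.174,0,0,0,-1,0.002,-0.001,0.174,0,0,0]'

```text
time_s: 12.4
tcp_pos: [0.5421, 0.324, 0.0808]
eef_rot: [[-0.801, -0.599, -0.003], [-0.599, 0.801, -0.001], [0.003, 0.001, -1.0]]
force: [-0.9, -0.4, -0.1]
gripper_width: 0.0852
finger_force: 0.0
```

>>> apply_moves --targets '[0.9,0,0,0,0,0,0,0.9,0,0,0,0,0,0,0.9,0,0,0,0,0,0,0.9,0,0,0,0,0,0,0.9,0,0,0,0,0,0,0.9,0,0,0,0,0,0,0.9,0,0,0,0,0,0,0.9,0,0,0,0,0,0]'

```text
time_s: 13.4
tcp_pos: [0.544, 0.3248, 0.0843]
eef_rot: [[-0.801, -0.599, 0.002], [-0.599, 0.801, 0.001], [-0.002, -0.0, -1.0]]
force: [-0.1, 1.0, 7.3]
gripper_width: 0.0628
finger_force: 87.8
```

>>> apply_moves --targets '[0.9,0,0,-0.015,0,0,0,0.9,0,0,-0.045,0,0,0,0.9,0,0,-0.08,0,0,0,0.9,0,0,-0.12,0,0,0,0.9,0.015,-0.015,-0.125,0,0,0,0.9,0.037,-0.036,-0.125,0,0,0,0.9,0.061,-0.06,-0.125,0,0,0,0.9,0.086,-0.083,-0.125,0,0,0]'

```text
time_s: 14.4
tcp_pos: [0.5236, 0.2053, 0.2083]
eef_rot: [[-0.801, -0.599, 0.0], [-0.599, 0.801, -0.0], [0.0, -0.0, -1.0]]
force: [1.3, -1.2, -3.2]
gripper_width: 0.0631
finger_force: 88.1
```

>>> apply_moves --targets '[0.9,0.032,-0.031,0,0,0,0.7,0.9,0.066,-0.064,0,0,0,1.4,0.9,0.1,-0.097,0,0,0,2.1,0.9,0.134,-0.13,0,0,0,2.8,0.9,0.168,-0.163,0,0,0,3.5,0.9,0.2,-0.194,0,0,0,4.2,0.9,0.221,-0.215,0,0,0,4.6,0.9,0.221,-0.215,0,0,0,4.6]'

```text
time_s: 15.4
tcp_pos: [0.4752, -0.0999, 0.2083]
eef_rot: [[-1.0, 0.004, -0.0], [0.004, 1.0, -0.0], [0.0, -0.0, -1.0]]
force: [0.0, 0.2, -3.6]
gripper_width: 0.0622
finger_force: 88.4
```

```bash
python3 - <<'E'
from h import *
s=arm.read_state(); print(s['time_s'],s['tcp_pos'],s['eef_rot'].round(3).tolist(),s['force'])
for n in ['scene','side']:
    s,im,d=snap(n)
    for r in vision.silhouettes('steel_saucer',n)[:1]:
        P=world(n,s,d,r['pixels']); P=P[(P[:,2]>.042)&(P[:,2]<.055)]; print(n,r['score'],len(P),circ(P,.056))
    for r in vision.silhouettes('tin_mid',n)[:2]:
        P=world(n,s,d,r['pixels']); print(n,r['score'],np.percentile(P,[2,50,98],axis=0).round(3).tolist()); P=P[(P[:,2]>np.percentile(P[:,2],5))&(P[:,2]<.19)]; print(circ(P,.032) if len(P)>20 else '')
E
```

```text
15.4 [ 0.4752075  -0.09988981  0.2082908 ] [[-1.0, 0.004, -0.0], [0.004, 1.0, -0.0], [0.0, -0.0, -1.0]] [ 0.01790526  0.15454106 -3.61705723]
scene 0.95 224 [ 0.47910703 -0.09815868  0.056     ]
scene 0.97 [[0.227, 0.325, 0.006], [0.27, 0.353, 0.057], [0.281, 0.385, 0.075]]
[0.24677241 0.35541611 0.032     ]
scene 0.8 [[0.463, -0.123, 0.168], [0.501, -0.094, 0.219], [0.515, -0.07, 0.239]]
[ 0.47593135 -0.09977425  0.032     ]
side 0.9 309 [ 0.4750215  -0.09974173  0.056     ]
side 0.73 [[0.522, -0.333, 0.053], [0.543, -0.317, 0.121], [0.573, -0.285, 0.144]]
[ 0.55390175 -0.29842108  0.032     ]
side 0.57 [[0.44, -0.13, 0.043], [0.456, -0.114, 0.222], [0.509, -0.043, 0.242]]
[ 0.47468861 -0.09722798  0.032     ]
```

>>> apply_moves --targets '[0.9,-0.001,0.001,0.02,0,0,0,0.9,-0.001,0.001,0.045,0,0,0,0.9,-0.001,0.001,0.07,0,0,0,0.9,-0.001,0.001,0.095,0,0,0,0.9,-0.001,0.001,0.11,0,0,0,0.9,-0.001,0.001,0.118,0,0,0,0.9,-0.001,0.001,0.12,0,0,0,0.9,-0.001,0.001,0.12,0,0,0]'

```text
time_s: 16.7
tcp_pos: [0.477, -0.0973, 0.0884]
eef_rot: [[-1.0, 0.001, 0.001], [0.001, 1.0, -0.0], [-0.001, -0.0, -1.0]]
force: [0.3, -0.0, -2.9]
gripper_width: 0.0625
finger_force: 88.4
```

>>> apply_moves --targets '[0.9,0,0,0.001,0,0,0,0.9,0,0,0.002,0,0,0,0.9,0,0,0.003,0,0,0,0.9,0,0,0.0035,0,0,0,0.9,0,0,0.0035,0,0,0,0.9,0,0,0.0035,0,0,0,0.9,0,0,0.0035,0,0,0,0.9,0,0,0.0035,0,0,0]'

```text
time_s: 17.7
tcp_pos: [0.4766, -0.0972, 0.0843]
eef_rot: [[-1.0, 0.001, 0.0], [0.001, 1.0, 0.0], [-0.0, 0.0, -1.0]]
force: [-1.7, -0.2, -0.6]
gripper_width: 0.0628
finger_force: 88.3
```

>>> apply_moves --targets '[0.9,0,0,0.0005,0,0,0,0.4,0,0,0.0005,0,0,0,-0.2,0,0,0.0005,0,0,0,-1,0,0,0.0005,0,0,0,-1,0,0,0.0005,0,0,0,-1,0,0,-0.03,0,0,0,-1,0,0,-0.07,0,0,0,-1,0,0,-0.11,0,0,0]'

```text
time_s: 18.7
tcp_pos: [0.4766, -0.0971, 0.1954]
eef_rot: [[-1.0, 0.001, 0.0], [0.001, 1.0, 0.0], [-0.0, 0.0, -1.0]]
force: [0.5, -1.1, -0.2]
gripper_width: 0.0852
finger_force: 0.0
```

>>> apply_moves --targets '[-1,0.004,0.02,-0.03,0,0,0,-1,0.008,0.07,-0.03,0,0,0,-1,0.012,0.13,-0.03,0,0,0,-1,0.012,0.18,-0.03,0,0,0,-1,0.012,0.196,-0.03,0,0,0,-1,0.012,0.196,-0.01,0,0,0,-1,0.012,0.196,0.02,0,0,0,-1,0.012,0.196,0.04,0,0,0]'

```text
time_s: 19.7
tcp_pos: [0.4646, 0.0984, 0.1529]
eef_rot: [[-1.0, 0.001, -0.001], [0.001, 1.0, -0.0], [0.001, -0.0, -1.0]]
force: [-0.2, -0.1, 0.1]
gripper_width: 0.0855
finger_force: 0.0
```

>>> apply_moves --targets '[-1,0,0,0.02,0,0,0,-1,0,0,0.04,0,0,0,-1,0,0,0.056,0,0,0,0.9,0,0,0.056,0,0,0,0.9,0,0,0.056,0,0,0,0.9,0,0,0.056,0,0,0,0.9,0,0,0.056,0,0,0,0.9,0,0,0.056,0,0,0]'

```text
time_s: 20.7
tcp_pos: [0.4653, 0.0988, 0.099]
eef_rot: [[-1.0, 0.001, 0.001], [0.001, 1.0, -0.0], [-0.001, -0.0, -1.0]]
force: [0.7, -0.2, 3.0]
gripper_width: 0.06
finger_force: 87.1
```

>>> apply_moves --targets '[0.9,0,0,-0.005,0,0,0,0.9,0,0,-0.02,0,0,0,0.9,0,0,-0.05,0,0,0,0.9,0,0,-0.08,0,0,0,0.9,0,0,-0.09,0,0,0,0.9,-0.006,0.02,-0.09,0,0,0,0.9,-0.018,0.05,-0.09,0,0,0,0.9,-0.03,0.085,-0.09,0,0,0]'

```text
time_s: 21.7
tcp_pos: [0.4949, 0.1845, 0.1878]
eef_rot: [[-1.0, 0.001, -0.001], [0.001, 1.0, -0.0], [0.001, -0.0, -1.0]]
force: [-0.2, -0.4, -3.0]
gripper_width: 0.06
finger_force: 87.0
```

>>> apply_moves --targets '[0.9,-0.012,0.035,0,0,0,0,0.9,-0.024,0.07,0,0,0,0,0.9,-0.036,0.105,0,0,0,0,0.9,-0.044,0.13,0,0,0,0,0.9,-0.047,0.14,0,0,0,0,0.9,-0.047,0.14,0,0,0,0,0.9,-0.047,0.14,0.02,0,0,0,0.9,-0.047,0.14,0.03,0,0,0]'

```text
time_s: 22.7
tcp_pos: [0.5411, 0.3228, 0.156]
eef_rot: [[-1.0, 0.001, -0.002], [0.001, 1.0, -0.001], [0.002, -0.001, -1.0]]
force: [-0.5, -0.0, -2.8]
gripper_width: 0.06
finger_force: 87.1
```

```bash
python3 - <<'E'
from h import *
s=arm.read_state(); print(s['time_s'],s['tcp_pos'],s['force'])
for n in ['scene','side']:
    s,im,d=snap(n)
    for l,r0,lo,hi,near in [('brown_saucer',.056,.042,.055,(.541,.325)),('brown_jar_mid',.031,.1,.165,(.541,.325)),('steel_saucer',.056,.042,.055,(.476,-.097)),('blue_saucer',.056,.042,.055,(.464,.103)),('tin_mid',.032,.05,.105,(.476,-.097)),('blue_jar_mid',.03,.06,.11,(.552,-.303))]:
      for r in vision.silhouettes(l,n)[:3]:
        P=world(n,s,d,r['pixels'])
        if np.hypot(*(np.median(P,0)[:2]-near))>.06: continue
        P=P[(P[:,2]>lo)&(P[:,2]<hi)]; print(n,l,round(r['score'],2),len(P),circ(P,r0)[:2].round(4) if len(P)>20 else '')
E
```

```text
22.7 [0.54106179 0.32275999 0.15603316] [-0.45482747 -0.04280023 -2.81847152]
scene brown_saucer 0.97 274 [0.5422 0.3228]
scene brown_jar_mid 0.72 674 [0.5409 0.323 ]
scene steel_saucer 0.74 153 [ 0.4769 -0.0987]
scene blue_saucer 0.85 230 [0.467  0.1025]
scene tin_mid 0.68 408 [ 0.4787 -0.0976]
scene blue_jar_mid 0.87 415 [ 0.5955 -0.2708]
side brown_saucer 0.76 145 [0.5414 0.3253]
side brown_jar_mid 0.52 194 [0.5401 0.324 ]
side steel_saucer 0.67 162 [ 0.4769 -0.0949]
side blue_saucer 0.78 261 [0.4621 0.0998]
side tin_mid 0.57 264 [ 0.4758 -0.097 ]
side blue_jar_mid 0.64 211 [ 0.5237 -0.3475]
```

>>> apply_moves --targets '[0.9,-0.001,0.001,0.015,0,0,0,0.9,-0.001,0.001,0.035,0,0,0,0.9,-0.001,0.001,0.048,0,0,0,0.9,-0.001,0.001,0.053,0,0,0,0.9,-0.001,0.001,0.055,0,0,0,0.9,-0.001,0.001,0.056,0,0,0,0.9,-0.001,0.001,0.0565,0,0,0,0.9,-0.001,0.001,0.0565,0,0,0]'

```text
time_s: 24.4
tcp_pos: [0.5431, 0.3249, 0.1022]
eef_rot: [[-1.0, 0.001, 0.001], [0.001, 1.0, 0.0], [-0.001, 0.0, -1.0]]
force: [0.5, -0.1, -3.4]
gripper_width: 0.0597
finger_force: 87.1
```

```bash
python3 - <<'E'
from h import *
s,im,d=snap('side','s2.png'); print(s['force'],s['tcp_pos'])
s,im,d=snap('scene'); cv2.imwrite('pics/sc2.png',cv2.resize(im[140:260,130:330],(800,480))[:,:,::-1])
E
```

```text
[ 0.49581906 -0.06842598 -3.41288193] [0.54308074 0.32491325 0.1021904 ]
```

View pics/sc2.png

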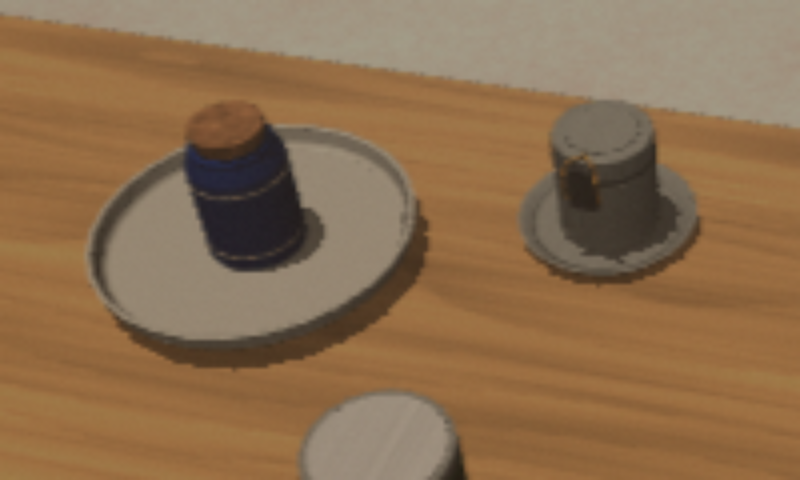

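The jar on the susan, near (245,185) in this crop, looks as if it leans. I'll check the tray's plane and the jar's tilt.

```bash
python3 - <<'E'
from h import *
for n in ['scene','side']:
    s,im,d=snap(n)
    for r in vision.silhouettes('susan',n)[:1]:
        P=world(n,s,d,r['pixels']); rr=np.hypot(P[:,0]-.553,P[:,1]+.303); Q=P[rr<.08]
        A=np.c_[Q[:,:2]-[.553,-.303],np.ones(len(Q))]; c=np.linalg.lstsq(A,Q[:,2],rcond=None)[0]; res=np.abs(Q[:,2]-A@c); k=res<.004; c=np.linalg.lstsq(A[k],Q[k,2],rcond=None)[0]; print(n,r['score'],len(Q),c)
    for r in vision.silhouettes('blue_jar_mid',n)[:1]:
        P=world(n,s,d,r['pixels'])
        for lo in np.arange(.05,.14,.015):
            k=P[(P[:,2]>=lo)&(P[:,2]<lo+.015)]
            if len(k)>10: print(n,lo.round(3),len(k),np.percentile(k,[3,50,97],axis=0)[:,:2].round(3).tolist(), circ(k,.03)[:2].round(3))
E
```

```text
scene 0.75 978 [-0.87873982 -0.57416086  0.12238039]
scene 0.05 120 [[0.538, -0.323], [0.576, -0.287], [0.585, -0.273]] [ 0.553 -0.303]
scene 0.065 116 [[0.548, -0.318], [0.577, -0.285], [0.584, -0.273]] [ 0.596 -0.27 ]
scene 0.08 121 [[0.547, -0.317], [0.576, -0.284], [0.584, -0.272]] [ 0.597 -0.272]
scene 0.095 128 [[0.547, -0.317], [0.578, -0.287], [0.584, -0.272]] [ 0.597 -0.272]
scene 0.11 178 [[0.542, -0.322], [0.574, -0.286], [0.583, -0.273]] [ 0.592 -0.271]
scene 0.125 221 [[0.534, -0.32], [0.563, -0.297], [0.577, -0.28]] [ 0.546 -0.31 ]
scene 0.14 75 [[0.539, -0.321], [0.556, -0.301], [0.572, -0.284]] [ 0.58  -0.315]
side 0.65 0 [0. 0. 0.]
side 0.05 47 [[0.521, -0.333], [0.537, -0.328], [0.561, -0.303]] [ 0.551 -0.302]
side 0.065 58 [[0.522, -0.333], [0.535, -0.327], [0.565, -0.295]] [ 0.521 -0.346]
side 0.08 58 [[0.521, -0.334], [0.534, -0.327], [0.564, -0.303]] [ 0.52  -0.346]
side 0.095 63 [[0.522, -0.333], [0.534, -0.328], [0.563, -0.299]] [ 0.519 -0.345]
side 0.11 117 [[0.523, -0.332], [0.535, -0.323], [0.569, -0.292]] [ 0.523 -0.343]
side 0.125 165 [[0.528, -0.327], [0.546, -0.309], [0.57, -0.285]] [ 0.561 -0.296]
side 0.14 118 [[0.532, -0.323], [0.551, -0.306], [0.569, -0.286]] [ 0.532 -0.288]
```

View pics/s2.png

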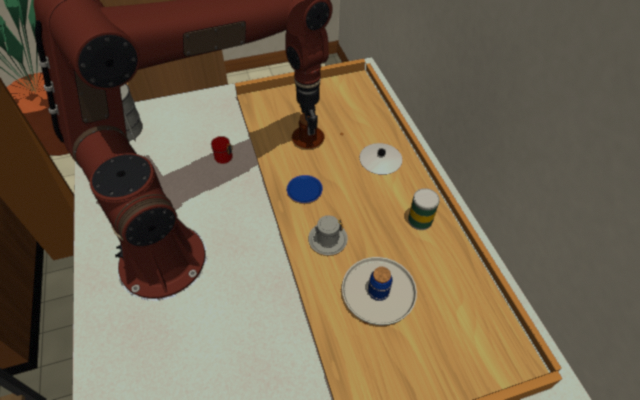

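The side view shows the blue jar upright on the susan at (381,283), with its extent constant over height, so the lean was only perspective. The tin stands in the steel saucer at (328,232). I'll go on lowering the brown jar.

>>> apply_moves --targets '[0.9,0,0,0.001,0,0,0,0.9,0,0,0.002,0,0,0,0.9,0,0,0.003,0,0,0,0.9,0,0,0.0032,0,0,0,0.9,0,0,0.0032,0,0,0,0.9,0,0,0.0032,0,0,0,0.9,0,0,0.0032,0,0,0,0.9,0,0,0.0032,0,0,0]'

```text
time_s: 25.8
tcp_pos: [0.5429, 0.3248, 0.0991]
eef_rot: [[-1.0, 0.001, 0.0], [0.001, 1.0, 0.0], [-0.0, 0.0, -1.0]]
force: [-3.1, -0.7, 5.6]
gripper_width: 0.0602
finger_force: 87.8
```

>>> apply_moves --targets '[0.4,0,0,0,0,0,0,-0.2,0,0,0,0,0,0,-1,0,0,0,0,0,0,-1,0,0,0,0,0,0,-1,0,0,-0.03,0,0,0,-1,0,0,-0.07,0,0,0,-1,0,0,-0.11,0,0,0,-1,0,0,-0.15,0,0,0]'

```text
time_s: 26.8
tcp_pos: [0.5429, 0.3248, 0.2498]
eef_rot: [[-1.0, 0.001, 0.0], [0.001, 1.0, 0.0], [-0.0, 0.0, -1.0]]
force: [1.7, -0.0, -0.3]
gripper_width: 0.0856
finger_force: 0.0
```

>>> apply_moves --targets '[-1,0,-0.05,0,0,0,0,-1,0,-0.11,0,0,0,0,-1,0,-0.17,0,0,0,0,-1,0,-0.23,0,0,0,0,-1,0,-0.29,0,0,0,0,-1,0,-0.35,0,0,0,0,-1,0,-0.41,0,0,0,0,-1,0,-0.47,0,0,0,0]'

```text
time_s: 27.8
tcp_pos: [0.5425, -0.1472, 0.2487]
eef_rot: [[-1.0, 0.001, 0.001], [0.001, 1.0, -0.0], [-0.001, -0.0, -1.0]]
force: [0.5, 0.4, -1.0]
gripper_width: 0.0852
finger_force: 0.0
```

>>> apply_moves --targets '[-1,-0.005,-0.06,0,0,0,0,-1,-0.009,-0.12,0,0,0,0,-1,-0.009,-0.157,0,0,0,0,-1,-0.009,-0.157,0.02,0,0,0,-1,-0.009,-0.157,0.05,0,0,0,-1,-0.009,-0.157,0.08,0,0,0,-1,-0.009,-0.157,0.1,0,0,0,-1,-0.009,-0.157,0.11,0,0,0]'

```text
time_s: 28.8
tcp_pos: [0.5513, -0.3019, 0.1375]
eef_rot: [[-1.0, 0.001, -0.001], [0.001, 1.0, 0.001], [0.001, 0.001, -1.0]]
force: [-0.4, 0.2, -0.6]
gripper_width: 0.0851
finger_force: 0.0
```

Down to 0.097 and grip.

>>> apply_moves --targets '[-1,0,0,0.015,0,0,0,-1,0,0,0.03,0,0,0,-1,0,0,0.04,0,0,0,0.9,0,0,0.04,0,0,0,0.9,0,0,0.04,0,0,0,0.9,0,0,0.04,0,0,0,0.9,0,0,0.04,0,0,0,0.9,0,0,0.04,0,0,0]'

```text
time_s: 29.8
tcp_pos: [0.5519, -0.3025, 0.0993]
eef_rot: [[-1.0, 0.001, 0.001], [0.001, 1.0, -0.001], [-0.001, -0.001, -1.0]]
force: [-0.4, -0.2, 3.7]
gripper_width: 0.058
finger_force: 86.3
```

>>> apply_moves --targets '[0.9,0,0,-0.005,0,0,0,0.9,0,0,-0.02,0,0,0,0.9,0,0,-0.05,0,0,0,0.9,0,0,-0.09,0,0,0,0.9,0,0,-0.12,0,0,0,0.9,0.004,0.02,-0.125,0,0,0,0.9,0.01,0.05,-0.125,0,0,0,0.9,0.018,0.085,-0.125,0,0,0]'

```text
time_s: 30.8
tcp_pos: [0.5333, -0.2165, 0.2243]
eef_rot: [[-1.0, 0.001, 0.0], [0.001, 1.0, -0.0], [-0.0, -0.0, -1.0]]
force: [0.2, 1.4, -2.5]
gripper_width: 0.0579
finger_force: 86.3
```

>>> apply_moves --targets '[0.9,0.009,0.04,0,0,0,0,0.9,0.018,0.085,0,0,0,0,0.9,0.028,0.13,0,0,0,0,0.9,0.038,0.175,0,0,0,0,0.9,0.048,0.22,0,0,0,0,0.9,0.058,0.265,0,0,0,0,0.9,0.066,0.3,0,0,0,0,0.9,0.069,0.319,0,0,0,0]'

```text
time_s: 31.8
tcp_pos: [0.4641, 0.1036, 0.2246]
eef_rot: [[-1.0, -0.001, 0.001], [-0.001, 1.0, 0.0], [-0.001, 0.0, -1.0]]
force: [0.0, -0.5, -3.3]
gripper_width: 0.0579
finger_force: 86.4
```

>>> apply_moves --targets '[0.9,0,0,0,0,0,0,0.9,0,0,0.03,0,0,0,0.9,0,0,0.06,0,0,0,0.9,0,0,0.085,0,0,0,0.9,0,0,0.1,0,0,0,0.9,0,0,0.105,0,0,0,0.9,0,0,0.105,0,0,0,0.9,0,0,0.105,0,0,0]'

```text
time_s: 32.8
tcp_pos: [0.4654, 0.1018, 0.1197]
eef_rot: [[-1.0, 0.001, 0.002], [0.001, 1.0, -0.0], [-0.002, -0.0, -1.0]]
force: [0.3, -0.3, -3.5]
gripper_width: 0.0577
finger_force: 86.4
```

```bash
python3 - <<'E'
from h import *
s=arm.read_state(); print(s['time_s'],s['tcp_pos'],s['force'])
for n in ['scene','side']:
    s,im,d=snap(n)
    for l,r0,lo,hi,near in [('blue_saucer',.056,.042,.055,(.464,.103)),('blue_jar_mid',.03,.075,.11,(.464,.103)),('brown_jar_mid',.031,.05,.1,(.541,.325)),('brown_saucer',.056,.042,.055,(.541,.325))]:
      for r in vision.silhouettes(l,n)[:3]:
        P=world(n,s,d,r['pixels'])
        if np.hypot(*(np.median(P,0)[:2]-near))>.06: continue
        P=P[(P[:,2]>lo)&(P[:,2]<hi)]; print(n,l,round(r['score'],2),len(P),circ(P,r0)[:2].round(4) if len(P)>20 else '')
E
```

```text
32.8 [0.4654053  0.1017711  0.11966443] [ 0.26635238 -0.27463196 -3.52577962]
scene blue_saucer 0.78 137 [0.4647 0.1018]
scene brown_jar_mid 0.66 467 [0.5431 0.325 ]
scene brown_saucer 0.73 168 [0.5402 0.3228]
side blue_saucer 0.93 153 [0.4688 0.1112]
side blue_jar_mid 0.85 90 [0.465 0.102]
side brown_saucer 0.65 42 [0.6356 0.3031]
```

Aligned. Lower to about 0.091.

>>> apply_moves --targets '[0.9,0,0,0.01,0,0,0,0.9,0,0,0.018,0,0,0,0.9,0,0,0.023,0,0,0,0.9,0,0,0.026,0,0,0,0.9,0,0,0.0275,0,0,0,0.9,0,0,0.028,0,0,0,0.9,0,0,0.028,0,0,0,0.9,0,0,0.028,0,0,0]'

```text
time_s: 34.3
tcp_pos: [0.4649, 0.1019, 0.0908]
eef_rot: [[-1.0, 0.001, 0.0], [0.001, 1.0, 0.0], [-0.0, 0.0, -1.0]]
force: [-0.1, 0.4, -3.8]
gripper_width: 0.0577
finger_force: 86.4
```

>>> apply_moves --targets '[0.9,0,0,0.0005,0,0,0,0.9,0,0,0.001,0,0,0,0.9,0,0,0.0015,0,0,0,0.9,0,0,0.002,0,0,0,0.9,0,0,0.002,0,0,0,0.9,0,0,0.002,0,0,0,0.9,0,0,0.002,0,0,0,0.9,0,0,0.002,0,0,0]'

```text
time_s: 35.3
tcp_pos: [0.465, 0.1019, 0.0902]
eef_rot: [[-1.0, 0.0, 0.001], [0.0, 1.0, -0.0], [-0.001, -0.0, -1.0]]
force: [-8.1, -0.1, 14.2]
gripper_width: 0.0577
finger_force: 88.3
```

Firm contact. Release and rise.

>>> apply_moves --targets '[0.4,0,0,-0.001,0,0,0,-0.2,0,0,-0.001,0,0,0,-1,0,0,-0.001,0,0,0,-1,0,0,-0.001,0,0,0,-1,0,0,-0.03,0,0,0,-1,0,0,-0.07,0,0,0,-1,0,0,-0.11,0,0,0,-1,0,0,-0.15,0,0,0]'

```text
time_s: 36.3
tcp_pos: [0.4648, 0.1018, 0.2398]
eef_rot: [[-1.0, 0.001, 0.0], [0.001, 1.0, 0.0], [-0.0, 0.0, -1.0]]
force: [-0.0, 0.1, -0.3]
gripper_width: 0.0855
finger_force: 0.0
```

>>> apply_moves --targets '[-1,0,-0.05,-0.03,0,0,0,-1,0,-0.1,-0.06,0,0,0,-1,0,-0.15,-0.08,0,0,0,-1,0,-0.2,-0.08,0,0,0,-1,0,-0.26,-0.08,0,0,0,-1,0,-0.31,-0.08,0,0,0,-1,0,-0.35,-0.08,0,0,0,-1,0,-0.35,-0.08,0,0,0]'

```text
time_s: 37.3
tcp_pos: [0.4642, -0.2505, 0.3176]
eef_rot: [[-1.0, 0.004, -0.001], [0.004, 1.0, 0.001], [0.001, 0.001, -1.0]]
force: [0.1, -0.1, 0.3]
gripper_width: 0.0853
finger_force: 0.0
```

```bash
python3 - <<'E'
from h import *
for n in ['scene','side']:
    s,im,d=snap(n,n+'9.png')
    for l,r0,near in [('blue_jar_mid',.03,(.464,.103)),('brown_jar_mid',.031,(.541,.325)),('tin_mid',.032,(.476,-.097))]:
      for r in vision.silhouettes(l,n)[:3]:
        P=world(n,s,d,r['pixels'])
        if np.hypot(*(np.median(P,0)[:2]-near))>.06: continue
        top=P[:,2].max();P=P[(P[:,2]>.055)&(P[:,2]<.1)]; print(n,l,round(r['score'],2),top,circ(P,r0)[:2].round(4))
E
```

```text
scene brown_jar_mid 0.71 0.14328998378794033 [0.5431 0.3251]
scene tin_mid 0.86 0.11595512153602985 [ 0.4789 -0.0978]
side blue_jar_mid 0.85 0.1388347241375494 [0.4647 0.1023]
side brown_jar_mid 0.59 0.14567011388851142 [0.5407 0.3252]
side tin_mid 0.58 0.1206446765631766 [ 0.4757 -0.0969]
```

View pics/scene9.png

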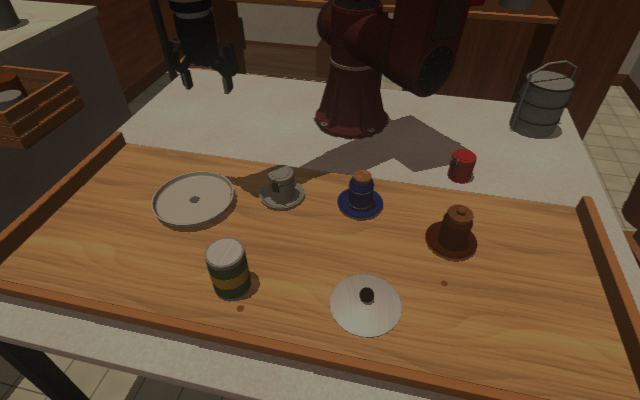

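The picture shows all three pots upright in their matching saucers: tin (282,184), blue jar (361,190), brown jar (457,230). The can and the lid have not moved.

```bash
python3 -c "
from rig import arm
print(arm.finish_job())"
```

```text
the job is handed in; nothing more can be done
None
```

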